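Stop the cartridge plate rocking: find the soft foot and press its shim flat

TASK

The steel plate on which the test cartridges stand has one soft foot and rocks. Press down on its corners with your fingertips to find the corner that gives, press that corner's shim lever down flat and leave the other three levers standing, then press the same corner again to make sure it is firm. Pick nothing up, and do not shift the plate or disturb the cartridges and the other things on the bench.

Things in the scene. Friction and masses are not known exactly. Their poses are not given: they have to be found in the camera images.
- stand: Dark steel ground frame fixed to the bench, 172 (x) x 228 (y) x 4 mm. Origin: middle of its underside, on the bench; x away from the robot, y to the left (turned up to 0.2 rad). A round rubber foot stands near each corner, at (+-76, +-80) mm; in line with each foot a shim lever is hinged at (+-76, +-104) mm, 12 mm above the bench.
- plate: Bare stainless plate 190 (x) x 224 (y) x 5 mm lying loose on four rubber feet that look alike, axes as the stand. Origin: middle of its underside; upper face 32 mm above the bench. A dark mat 100 x 164 x 1.5 mm in the middle carries three cartridges. Three corners are firm (under 0.5 mm of give); the one on the soft foot sinks 2.6 mm to a stop under 6 N or more and springs back.
- soft_foot (a joint): How far the one soft foot is squeezed, in m: 0 when the plate is not pressed there, 0.0026 when its corner is rocked right down. It can be under any of the four corners.
- corner_near_left (a point): Point on the plate's upper face straight above the foot at the corner nearer the robot, on its left; 19 mm in from the plate's long (y-running) edge and 32 mm in from its end edge. The place to press this corner.
- corner_near_right (a point): Point on the plate's upper face straight above the foot at the corner nearer the robot, on its right; 19 mm in from the plate's long (y-running) edge and 32 mm in from its end edge. The place to press this corner.
- corner_far_left (a point): Point on the plate's upper face straight above the foot at the corner farther from the robot, on its left; 19 mm in from the plate's long (y-running) edge and 32 mm in from its end edge. The place to press this corner.
- corner_far_right (a point): Point on the plate's upper face straight above the foot at the corner farther from the robot, on its right; 19 mm in from the plate's long (y-running) edge and 32 mm in from its end edge. The place to press this corner.
- lever_near_left (a joint): Steel flip-down cam shim at the corner nearer the robot, on its left; its lever sticks out past the plate's end, to the stand's +y. In rad: 0 = up, 0.9 above level; 0.9 = flat (level) on its stop, the cam then bearing on the plate's underside beside the foot. Starts at 0 to 0.1, takes 1 to 3 N, stays where it is left.
- lever_near_right (a joint): Steel flip-down cam shim at the corner nearer the robot, on its right; its lever sticks out past the plate's end, to the stand's -y. In rad: 0 = up, 0.9 above level; 0.9 = flat (level) on its stop, the cam then bearing on the plate's underside beside the foot. Starts at 0 to 0.1, takes 1 to 3 N, stays where it is left.
- lever_far_left (a joint): Steel flip-down cam shim at the corner farther from the robot, on its left; its lever sticks out past the plate's end, to the stand's +y. In rad: 0 = up, 0.9 above level; 0.9 = flat (level) on its stop, the cam then bearing on the plate's underside beside the foot. Starts at 0 to 0.1, takes 1 to 3 N, stays where it is left.
- lever_far_right (a joint): Steel flip-down cam shim at the corner farther from the robot, on its right; its lever sticks out past the plate's end, to the stand's -y. In rad: 0 = up, 0.9 above level; 0.9 = flat (level) on its stop, the cam then bearing on the plate's underside beside the foot. Starts at 0 to 0.1, takes 1 to 3 N, stays where it is left.
- tab_near_left (a point): Middle of the upper face of the white thumb tab (22 x 18 x 5 mm) on the lever at the corner nearer the robot, on its left, 50 mm along the lever from its hinge. Up: about 48 mm above the bench, 33 mm out from the hinge line; flat: 9.5 mm above it, 50 mm out. The lever is straight, 17 mm wide: a fingertip coming down 36 mm out from the hinge line meets it near the tab and slides along it as it goes flat.
- tab_near_right (a point): Middle of the upper face of the white thumb tab (22 x 18 x 5 mm) on the lever at the corner nearer the robot, on its right, 50 mm along the lever from its hinge. Up: about 48 mm above the bench, 33 mm out from the hinge line; flat: 9.5 mm above it, 50 mm out. The lever is straight, 17 mm wide: a fingertip coming down 36 mm out from the hinge line meets it near the tab and slides along it as it goes flat.
- tab_far_left (a point): Middle of the upper face of the white thumb tab (22 x 18 x 5 mm) on the lever at the corner farther from the robot, on its left, 50 mm along the lever from its hinge. Up: about 48 mm above the bench, 33 mm out from the hinge line; flat: 9.5 mm above it, 50 mm out. The lever is straight, 17 mm wide: a fingertip coming down 36 mm out from the hinge line meets it near the tab and slides along it as it goes flat.
- tab_far_right (a point): Middle of the upper face of the white thumb tab (22 x 18 x 5 mm) on the lever at the corner farther from the robot, on its right, 50 mm along the lever from its hinge. Up: about 48 mm above the bench, 33 mm out from the hinge line; flat: 9.5 mm above it, 50 mm out. The lever is straight, 17 mm wide: a fingertip coming down 36 mm out from the hinge line meets it near the tab and slides along it as it goes flat.
- cart_a: Loose test cartridge, white with a round cap, 62 x 47 x 21 mm, standing on the mat (one of three in a row along y). Origin: the centre of its underside.
- cart_b: Loose test cartridge, white with a round cap, 62 x 47 x 21 mm, standing on the mat (one of three in a row along y). Origin: the centre of its underside.
- cart_c: Loose test cartridge, white with a round cap, 62 x 47 x 21 mm, standing on the mat (one of three in a row along y). Origin: the centre of its underside.
- timer: Bystander: bench timer lying flat, 62 x 67 x 20 mm. Origin: the centre of its underside.
- pen: Bystander: pen, 145 mm long, lying on the bench in front of the stand. Origin: the centre of its underside.
- dropper: Bystander: upright dropper bottle, 27 mm across, 84 mm tall. Origin: the centre of its underside.
Mind the look-alikes: they are no part of the job. Leave any pink look-alike of the cart_c alone.

How it is judged:
On the way, in this order (a step that is already met when the one before it is completed fails the run):
1. the rocking corner has been pressed down with the fingers, its foot squeezed by more than 1.8 mm (value of joint soft_foot above 0.0018 m and contact force between the fingers and plate above 1 N), for 0.05 s.
2. the shim lever at that corner is flat (0.84 rad or more) (((horizontal distance between corner_near_left and soft_foot below 0.03 m and value of joint lever_near_left above 0.84 rad) or (horizontal distance between corner_near_right and soft_foot below 0.03 m and value of joint lever_near_right above 0.84 rad) or (horizontal distance between corner_far_left and soft_foot below 0.03 m and value of joint lever_far_left above 0.84 rad) or (horizontal distance between corner_far_right and soft_foot below 0.03 m and value of joint lever_far_right above 0.84 rad))), for 0.1 s.
3. that corner is pressed again with more than 5 N from the fingers, within 50 mm of its foot, and sinks less than 1 mm (((horizontal distance between corner_near_left and soft_foot below 0.03 m and value of joint lever_near_left above 0.84 rad) or (horizontal distance between corner_near_right and soft_foot below 0.03 m and value of joint lever_near_right above 0.84 rad) or (horizontal distance between corner_far_left and soft_foot below 0.03 m and value of joint lever_far_left above 0.84 rad) or (horizontal distance between corner_far_right and soft_foot below 0.03 m and value of joint lever_far_right above 0.84 rad)) and value of joint soft_foot below 0.001 m and contact force between the fingers and plate above 5 N and horizontal distance between the grasp point and soft_foot below 0.05 m), for 0.1 s.
At the end, for the whole second after the job is handed in: Lever at the soft corner flat (0.84 of 0.9 rad or more), the other three standing (under 0.3 rad); plate still, level, within 12 mm of its place on the stand; cartridges within 20 mm, timer, pen and dropper bottle within 30 mm of where they were (((horizontal distance between corner_near_left and soft_foot below 0.03 m and value of joint lever_near_left above 0.84 rad) or (horizontal distance between corner_near_right and soft_foot below 0.03 m and value of joint lever_near_right above 0.84 rad) or (horizontal distance between corner_far_left and soft_foot below 0.03 m and value of joint lever_far_left above 0.84 rad) or (horizontal distance between corner_far_right and soft_foot below 0.03 m and value of joint lever_far_right above 0.84 rad)) and (horizontal distance between corner_near_left and soft_foot below 0.03 m or value of joint lever_near_left below 0.3 rad) and (horizontal distance between corner_near_right and soft_foot below 0.03 m or value of joint lever_near_right below 0.3 rad) and (horizontal distance between corner_far_left and soft_foot below 0.03 m or value of joint lever_far_left below 0.3 rad) and (horizontal distance between corner_far_right and soft_foot below 0.03 m or value of joint lever_far_right below 0.3 rad) and value of joint soft_foot below 0.001 m and horizontal distance between plate and stand below 0.012 m and height (world z) of plate between 0.025 and 0.029 m and angle between plate's own z axis and vertical below 0.015 rad and linear speed of plate below 0.01 m/s and distance of each of cart_a, cart_b, cart_c from where it was at the start of the episode below 0.02 m and linear speed of each of cart_a, cart_b, cart_c below 0.02 m/s and distance of each of timer, pen, dropper from where it was at the start of the episode below 0.03 m); the robot touches nothing.
It fails at once if the lever of a corner that does not rock is pressed down (past 0.5 rad) ((horizontal distance between corner_near_left and soft_foot above 0.06 m and value of joint lever_near_left above 0.5 rad) or (horizontal distance between corner_near_right and soft_foot above 0.06 m and value of joint lever_near_right above 0.5 rad) or (horizontal distance between corner_far_left and soft_foot above 0.06 m and value of joint lever_far_left above 0.5 rad) or (horizontal distance between corner_far_right and soft_foot above 0.06 m and value of joint lever_far_right above 0.5 rad)).
It fails at once if the plate is lifted (more than 10 mm) or shoved more than 20 mm along its stand (height (world z) of plate above 0.037 m or horizontal distance between plate and stand above 0.02 m).
It fails at once if a cartridge is shifted or lifted by more than 25 mm (distance of any of cart_a, cart_b, cart_c from where it was at the start of the episode above 0.025 m).
It fails at once if the timer, the pen or the dropper bottle is moved more than 30 mm (distance of any of timer, pen, dropper from where it was at the start of the episode above 0.03 m).
It also fails if it takes over 58 s, if anything falls off the work surface, if the arm or the gripper's body presses on something with over 40 N, if the wrist force passes 120 N, or if a joint passes its speed limit or range.

ROBOT

A 6-joint arm with a two-finger parallel gripper is mounted at the origin on a cart in front of the work surface, level with it; the furniture and walls round the work are solid. World frame = base frame: x ahead of the robot, y to its left, z up, the work surface at z = 0. Lengths are in m, angles in rad, forces in N, time in s.
With the tool pointing down it reaches from about 0.35 to 0.95 m from the base axis. Payload 17.4 kg.
Tool frame: the origin (TCP) lies at the very end of the fingers, on their centre line; the grasp point (between the pads) lies 19 mm behind it (ctrl.tcp_to_grasp is the distance from the TCP to the grasp point, in m); x points along the fingers, z is the direction in which the jaws open and shut, and the axes are right-handed (so a half turn about x gives the same grasp; the last joint's range is limited). The gripper opens to 93 mm and grips with 3 to 60 N. Pads are 15 mm wide; open, the fingers measure 128 mm over their backs; the gripper's body (75 mm by 188 mm) begins 65 mm behind the grasp point.
Start: joints at [-1.339, 0.116, 1.442, -0, 1.584, -0.038], TCP at [0.18, -0.651, 0.219] pointing down, gripper open.
Joint ranges: [-2.83, 2.83], [-0.83, 2.19], [0.07, 2.5], [-1.14, 4.28], [0.01, 3], [-2.97, 2.97]. Speed limits (rad/s): [1.89, 1.89, 2.22, 3.14, 3.14, 3.14].

INTERFACE

Orientations are given as a 3x3 rotation matrix whose columns are the frame's x, y, z axes.
In Python, from rig import ctrl, cams, sign_off gives the robot as it stands.
- The arm moves only by the tool move_arm, never from a script. Its argument "motion" is a list of rows, each a list of 3 entries, a list of its own where there are three numbers: the shift along the tool's x, y, z in mm, then the turn, a rotation vector about the tool's x, y, z in degrees, then the opening, from 0 (shut) to 1 (fully open). In form: [[[dx, dy, dz], [ax, ay, az], claw], ...]. A call has 1 to 20 rows; each row shifts and turns the pose as measured when the row begins, along the tool's axes as they then stand; what a row does not reach is not made up. A row lasts 1/12 s, in which the tool goes at most 41.7 mm and 7.16 degrees, less where a joint would pass 70% of its speed; a pose out of reach is approached as far as the arm can. A call is refused whole if a number of a shift passes 41.7 or a number of a turn 7.16, either way. A call with a gripper value outside its range is refused whole. The fingers move at their own pace and stop on an object; "force" is the grip in N (left out, the last holds). Time passes only in rows, so rows that do not move let the fingers close. It gives the time, the measured TCP pose, the force and the opening at its end, in the units of the state.
- ctrl.observe(): the state, without advancing time (a new reading comes with each control period).
- cams.grab_frame(name): name is "side" or "top"; returns (picture, depth): 420x560x3 uint8, blue, green, red; 420x560 float32, m along the optical axis (not along the pixel's ray), 0 where there is no reading.
- cams.get_calibration(name): a dict with "intrinsics" (3x3 intrinsics, pixels), "pose" (4x4, takes a point from camera to world coordinates). Camera axes: x right, y down, z forward; pixel columns grow to the right and rows downward; lengths in m; the calibration is good to about 2 mm. A picture is of the moment at which its call begins. get_calibration takes no time and is no camera call.
- sign_off(): hands the job in, once; it reports no verdict.
Trained networks look in the newest picture that a camera, given by its name, has taken for a name from the list of things; names that differ only in an ending like _2 or _b are one class to them, and where a whole thing is asked for, a point or a joint stands for the part that bears it (a point fixed in the world has none). Each returns a list of dicts, best first, with "confidence" (0 to 1); they miss things now and then, are a little off and sometimes report something else, mostly with a low value. They report only what shows in the picture. A call takes as long as a camera call. They do not tell look-alikes from the thing itself.
- cams.silhouettes(camera, name): "region" (420x560 bool, what is visible of it).
- cams.landmark_of(camera, name): "xyz" ([x, y, z] in m, in world coordinates, good to about 4 mm: a listed point, or the origin of a listed thing).
The state is a dict: "clock": time; "q": joint angles; "dq": joint speeds; "effort": joint torques, N m; "tool_pos": TCP position; "tool_rot": TCP orientation; "contact_force": force on the tool from outside, world axes, zero at the start; "ft_torque": the same for the moment, N m; "opening": finger opening in m.
Only numpy, scipy, OpenCV 4.12 (cv2) and the standard library are available. Lean on these libraries where they do the work, as an engineer would, in place of code of your own. Each camera call takes 0.05 s, during which the arm holds its last target. There are 200 camera calls.

## Working session

There is one attempt and no reset: what is moved stays moved. The work goes in short steps, Python scripts to look and compute and a tool call to move; the robot and the scene stay as the last step left them, time stands still between calls to the robot, and variables do not carry over. Pictures are saved under pics/ and viewed, about 8 in all and at most 12, crops included, and the job is handed in when it is done.

Besides the shell and the picture viewer there is one more tool, called after "Call:" by a JSON object that holds its "name" and its "arguments", one argument or row to a line. move_arm: Moves the arm, as the interface text tells. Its arguments: {"type":"object","properties":{"motion":{"type":"array"},"force":{"type":"number"}},"required":["motion"]}

```bash
mkdir -p pics; python3 - <<'E'
from rig import ctrl,cams
import cv2,numpy as np
for c in("top","side"):
    p,d=cams.grab_frame(c); cv2.imwrite(f"pics/{c}0.png",p)
    k=cams.get_calibration(c); print(c,np.round(k["pose"],3).tolist())
    for n in ["stand","plate"]+[f"{a}_{b}" for a in("corner","tab") for b in("near_left","near_right","far_left","far_right")]+["cart_a","timer","pen","dropper"]:
        if c=="side" and not n[:3] in("cor","tab"): continue
        print(n,[(np.round(r["xyz"],3).tolist(),round(r["confidence"],2)) for r in cams.landmark_of(c,n)[:4]])
s=ctrl.observe();print(s["clock"],s["tool_pos"],s["tool_rot"],s["contact_force"],s["opening"])
E
```

```text
top [[-0.066, -0.978, 0.199, 0.308], [-0.998, 0.064, -0.017, 0.099], [0.004, -0.2, -0.98, 1.188], [0.0, 0.0, 0.0, 1.0]]
stand [([0.619, 0.166, 0.049], 0.36)]
plate [([0.524, 0.042, 0.032], 0.67)]
corner_near_left [([0.463, 0.132, 0.031], 0.68)]
corner_near_right [([0.43, -0.023, 0.032], 0.82)]
corner_far_left [([0.611, 0.109, 0.033], 0.6), ([0.432, -0.021, 0.035], 0.25)]
corner_far_right [([0.585, -0.051, 0.032], 0.65)]
tab_near_left [([0.47, 0.193, 0.049], 0.66)]
tab_near_right [([0.419, -0.081, 0.048], 0.66)]
tab_far_left [([0.618, 0.164, 0.048], 0.61)]
tab_far_right [([0.577, -0.109, 0.05], 0.65)]
cart_a [([0.513, 0.046, 0.034], 0.95), ([0.488, -0.161, 0.003], 0.93), ([0.51, -0.01, 0.034], 0.9), ([0.7, -0.111, 0.0], 0.88)]
timer [([0.463, 0.343, -0.003], 0.68), ([0.466, 0.196, 0.052], 0.57)]
pen [([0.374, -0.054, -0.0], 0.5)]
dropper [([0.593, 0.346, 0.007], 0.52)]
side [[0.987, -0.11, 0.113, 0.415], [-0.157, -0.602, 0.783, -0.711], [-0.018, -0.791, -0.612, 0.685], [0.0, 0.0, 0.0, 1.0]]
corner_near_left [([0.465, 0.134, 0.029], 0.62)]
corner_near_right [([0.439, -0.026, 0.032], 0.9), ([0.514, 0.04, 0.031], 0.29)]
corner_far_left [([0.613, 0.103, 0.035], 0.74)]
corner_far_right [([0.585, -0.05, 0.033], 0.97)]
tab_near_left [([0.623, 0.167, 0.047], 0.29)]
tab_near_right [([0.425, -0.081, 0.047], 0.48), ([0.609, 0.106, 0.034], 0.46), ([0.585, -0.05, 0.032], 0.21)]
tab_far_left [([0.622, 0.168, 0.048], 0.7)]
tab_far_right [([0.572, -0.111, 0.045], 0.57), ([0.512, 0.04, 0.033], 0.51)]
1.2 [ 0.17988313 -0.65060161  0.21864037] [[-2.42691070e-05  9.63835394e-01  2.66498280e-01]
 [-1.84730033e-05  2.66498280e-01 -9.63835394e-01]
 [-1.00000000e+00 -2.83144480e-05  1.13372592e-05]] [0.45266324 0.34275389 0.36863491] 0.09310576416048122
```

View pics/top0.png

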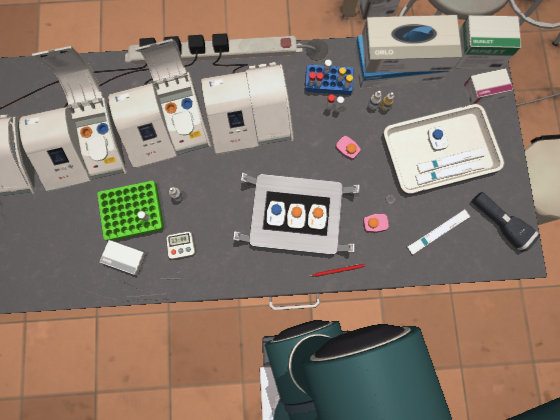

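```bash
cat > h.py <<'E'
import numpy as np,json
from rig import ctrl,cams
N=["near_left","near_right","far_left","far_right"]
L={n:np.array([(-76 if "near" in n else 76),(80 if "left" in n else -80)])/1e3 for n in N}
def st():
    s=ctrl.observe();print(round(s["clock"],2),np.round(s["tool_pos"],4),np.round(s["contact_force"],1),round(s["opening"],4));return s
def frame(): return json.load(open("frame.json"))
def world(l):
    f=frame();c,s=np.cos(f["a"]),np.sin(f["a"]);return np.array([[c,-s],[s,c]])@l+f["t"]
def rel(target):  # mm shift in tool axes
    s=ctrl.observe();return np.round(1e3*s["tool_rot"].T@(np.array(target)-s["tool_pos"]),1)
E
python3 - <<'E'
from h import *
P={"near_left":[(.463,.132),(.465,.134)],"near_right":[(.43,-.023),(.439,-.026)],"far_left":[(.611,.109),(.613,.103)],"far_right":[(.585,-.051),(.585,-.05)]}
T={"near_left":[(.47,.193)],"near_right":[(.419,-.081),(.425,-.081)],"far_left":[(.618,.164),(.622,.168)],"far_right":[(.577,-.109),(.572,-.111)]}
A=[];B=[]
for n in N:
    for p in P[n]: A.append(L[n]);B.append(p)
    for p in T[n]: A.append(L[n]*[1,138/80]);B.append(p)
A=np.array(A);B=np.array(B)
a0,b0=A.mean(0),B.mean(0);X=(A-a0);Y=(B-b0)
a=np.arctan2((X[:,0]*Y[:,1]-X[:,1]*Y[:,0]).sum(),(X*Y).sum())
R=np.array([[np.cos(a),-np.sin(a)],[np.sin(a),np.cos(a)]]);t=b0-R@a0
json.dump({"a":a,"t":t.tolist()},open("frame.json","w"))
print(a,t);print(np.round(1e3*(B-(A@R.T+t)),1).tolist())
for n in N: print(n,world(L[n]),"tab",world(L[n]*[1,140/80]))
E
```

```text
-0.17398955847221367 [0.52286914 0.0413382 ]
[[1.1, -1.3], [3.1, 0.7], [-1.9, 2.6], [-4.2, 1.3], [4.8, -1.7], [-5.1, 0.4], [0.9, 0.4], [-0.6, 2.0], [1.4, -4.0], [-3.6, -0.1], [0.4, 3.9], [1.1, -0.4], [1.1, 0.6], [3.2, -1.3], [-1.8, -3.3]]
near_left [0.46186563 0.13328695] tab [0.47225241 0.19238107]
near_right [ 0.43416754 -0.02429736] tab [ 0.42378076 -0.08339148]
far_left [0.61157073 0.10697377] tab [0.62195751 0.16606789]
far_right [ 0.58387264 -0.05061054] tab [ 0.57348586 -0.10970466]
```

Top view: the plate is at about (295,213), its cartridges at (276,212), (297,214) and (317,214), and the levers at (248,178), (352,188), (240,237) and (347,248). The pink look-alikes at (348,147) and (375,222) are off the plate, so they're easy to avoid. The fitted frame agrees with the landmarks to within 5 mm. I'll turn and shut the gripper first.

Call:
{"name": "move_arm", "arguments": {
  "motion": [
    [[0, 0, 0], [-7.16, 0, 0], 0],
    [[0, 0, 0], [-7.16, 0, 0], 0],
    [[0, 0, 0], [-7.16, 0, 0], 0],
    [[0, 0, 0], [-7.16, 0, 0], 0],
    [[0, 0, 0], [-7.16, 0, 0], 0],
    [[0, 0, 0], [-7.16, 0, 0], 0],
    [[0, 0, 0], [-7.16, 0, 0], 0],
    [[0, 0, 0], [-7.16, 0, 0], 0],
    [[0, 0, 0], [-7.16, 0, 0], 0]
  ],
  "force": 20
}}

```text
clock: 1.95
tool_pos: [0.1799, -0.6506, 0.2186]
tool_rot: [[0.0, 0.172, 0.985], [0.0, 0.985, -0.172], [-1.0, 0.0, 0.0]]
contact_force: [0.3, 0.2, 0.5]
opening: 0.0377
```

```bash
python3 - <<'E'
from h import *
s=st();print(s["tool_rot"].round(3).tolist(),s["q"].round(2))
print(rel([*world(L["near_right"]),.1]), "yaw of z",np.arctan2(s["tool_rot"][1,2],s["tool_rot"][0,2]),frame()["a"])
E
```

```text
1.95 [ 0.1799 -0.6506  0.2186] [0.3 0.2 0.5] 0.0377
[[0.0, 0.172, 0.985], [0.0, 0.985, -0.172], [-1.0, 0.0, 0.0]] [-1.34  0.12  1.44  0.    1.58 -1.17]
[118.7 660.6 142.8] yaw of z -0.17270663812820952 -0.17398955847221367
```

Call:
{"name": "move_arm", "arguments": {
  "motion": [
    [[0, 37, 8], [0, 0, 0], 0],
    [[0, 37, 8], [0, 0, 0], 0],
    [[0, 37, 8], [0, 0, 0], 0],
    [[0, 37, 8], [0, 0, 0], 0],
    [[0, 37, 8], [0, 0, 0], 0],
    [[0, 37, 8], [0, 0, 0], 0],
    [[0, 37, 8], [0, 0, 0], 0],
    [[0, 37, 8], [0, 0, 0], 0],
    [[0, 37, 8], [0, 0, 0], 0],
    [[0, 37, 8], [0, 0, 0], 0],
    [[0, 37, 8], [0, 0, 0], 0],
    [[0, 37, 8], [0, 0, 0], 0],
    [[0, 37, 8], [0, 0, 0], 0],
    [[0, 37, 8], [0, 0, 0], 0],
    [[0, 37, 8], [0, 0, 0], 0],
    [[0, 37, 8], [0, 0, 0], 0],
    [[0, 37, 8], [0, 0, 0], 0],
    [[0, 37, 8], [0, 0, 0], 0]
  ]
}}

```text
clock: 3.45
tool_pos: [0.4339, 0.0075, 0.2189]
tool_rot: [[0.008, 0.171, 0.985], [-0.001, 0.985, -0.171], [-1.0, 0.0, 0.009]]
contact_force: [-0.2, -0.8, -0.1]
opening: 0.0005
```

```bash
python3 - <<'E'
from h import *
s=st();print(s["tool_rot"].round(3).tolist(),s["q"].round(2))
for n in N:print(n,rel([*world(L[n]),.032]))
E
```

```text
3.45 [0.4339 0.0075 0.2189] [-0.2 -0.8 -0.1] 0.0005
[[0.008, 0.171, 0.985], [-0.001, 0.985, -0.171], [-1.0, 0.0, 0.009]] [-0.04 -0.44  1.93 -0.    1.64  0.13]
near_left [187.  128.7   4.5]
near_right [186.9 -31.3   4.1]
far_left [188.3 128.3 156.5]
far_right [188.2 -31.7 156.1]
```

Call:
{"name": "move_arm", "arguments": {
  "motion": [
    [[35, -15, 2], [0, 0, 0], 0],
    [[35, -16, 2], [0, 0, 0], 0],
    [[35, 0, 0], [0, 0, 0], 0],
    [[35, 0, 0], [0, 0, 0], 0],
    [[25, 0, 0], [0, 0, 0], 0],
    [[0, 0, 0], [0, 0, 0], 0]
  ]
}}

```text
clock: 3.95
tool_pos: [0.4374, -0.0118, 0.0505]
tool_rot: [[0.016, 0.149, 0.989], [0.0, 0.989, -0.149], [-1.0, 0.003, 0.016]]
contact_force: [-0.8, 0.2, -0.2]
opening: 0.0006
```

```bash
python3 - <<'E'
from h import *
s=st();print(s["tool_rot"].round(3).tolist())
for n in N:print(n,rel([*world(L[n]),.032]))
import cv2
p,d=cams.grab_frame("side"); cv2.imwrite("pics/side1.png",p)
E
```

```text
3.95 [ 0.4374 -0.0118  0.0505] [-0.8  0.2 -0.2] 0.0006
[[0.016, 0.149, 0.989], [0.0, 0.989, -0.149], [-1.0, 0.003, 0.016]]
near_left [ 19.  147.1   2.3]
near_right [ 18.5 -12.9  -1.7]
far_left [ 21.4 143.3 154.2]
far_right [ 20.9 -16.6 150.3]
```

View pics/side1.png

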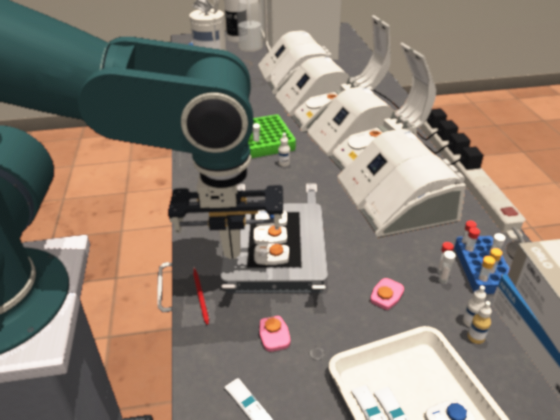

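Side view: the gripper is over the near-right corner at about (232,240), clear of the cartridges at (275,235) and (275,252) and the pen at (200,297). I'll fix the small offset and tilt, then go down.

Call:
{"name": "move_arm", "arguments": {
  "motion": [
    [[0, -13, -2], [1.4, 0.9, 0], 0],
    [[0, 0, 0], [0, 0, 0], 0],
    [[12, 0, 0], [0, 0, 0], 0],
    [[0, 0, 0], [0, 0, 0], 0]
  ]
}}

```text
clock: 4.33
tool_pos: [0.4371, -0.0248, 0.0468]
tool_rot: [[0.009, 0.173, 0.985], [0.002, 0.985, -0.173], [-1.0, 0.004, 0.009]]
contact_force: [-0.3, -0.3, -0.8]
opening: 0.0003
```

```bash
python3 - <<'E'
from h import *
s=st();print(s["tool_rot"].round(3).tolist())
for n in N:print(n,rel([*world(L[n]),.032]))
E
```

```text
4.33 [ 0.4371 -0.0248  0.0468] [-0.3 -0.3 -0.8] 0.0003
[[0.009, 0.173, 0.985], [0.002, 0.985, -0.173], [-1.0, 0.004, 0.009]]
near_left [ 15.3 159.9  -3.1]
near_right [14.7 -0.1 -3.1]
far_left [ 16.6 160.  148.9]
far_right [ 16.   -0.  148.9]
```

Call:
{"name": "move_arm", "arguments": {
  "motion": [
    [[6, 0, -2], [0, 0.5, 0], 0],
    [[6, 0, -1], [0, 0, 0], 0],
    [[4, 0, 0], [0, 0, 0], 0],
    [[4, 0, 0], [0, 0, 0], 0]
  ]
}}

```text
clock: 4.67
tool_pos: [0.4359, -0.0236, 0.0316]
tool_rot: [[0.004, 0.172, 0.985], [0.003, 0.985, -0.172], [-1.0, 0.004, 0.003]]
contact_force: [-57.2, 1.8, 116.2]
opening: 0.0001
```

Call:
{"name": "move_arm", "arguments": {
  "motion": [
    [[4, 0, 0], [0, 0, 0], 0],
    [[4, 0, 0], [0, 0, 0], 0]
  ]
}}

```text
clock: 4.83
tool_pos: [0.4358, -0.0237, 0.0318]
tool_rot: [[0.0, 0.171, 0.985], [0.002, 0.985, -0.171], [-1.0, 0.002, -0.0]]
contact_force: [-37.2, 1.9, 64.9]
opening: 0.0004
```

Call:
{"name": "move_arm", "arguments": {
  "motion": [
    [[4, 0, 0], [0, 0, 0], 0],
    [[4, 0, 0], [0, 0, 0], 0]
  ]
}}

```text
clock: 5.0
tool_pos: [0.4358, -0.0237, 0.0318]
tool_rot: [[-0.002, 0.17, 0.985], [0.001, 0.985, -0.17], [-1.0, 0.001, -0.002]]
contact_force: [-37.4, 1.4, 65.0]
opening: 0.0004
```

Impact was hard: about 129 N at the wrist for a moment, which may be over the 120 N limit. I'll come down much more slowly from here. This corner is firm, holding z = 31.8 mm under 65 N. Next I'll lift and check the far-right corner.

Call:
{"name": "move_arm", "arguments": {
  "motion": [
    [[-20, 0, 0], [0, 0, 0], 0],
    [[-25, 0, 0], [0, 0, 0], 0],
    [[0, 0, 38], [0, 0, 0], 0],
    [[0, 0, 38], [0, 0, 0], 0],
    [[0, 0, 38], [0, 0, 0], 0],
    [[0, 0, 30], [0, 0, 0], 0],
    [[0, 0, 0], [0, 0, 0], 0],
    [[0, 0, 0], [0, 0, 0], 0]
  ]
}}

```text
clock: 5.67
tool_pos: [0.5854, -0.0476, 0.0848]
tool_rot: [[0.012, 0.167, 0.986], [-0.0, 0.986, -0.167], [-1.0, 0.002, 0.011]]
contact_force: [0.2, -0.3, -0.1]
opening: 0.0003
```

```bash
python3 - <<'E'
from h import *
s=st();print(s["tool_rot"].round(3).tolist())
for n in N:print(n,rel([*world(L[n]),.032]))
import cv2
p,d=cams.grab_frame("top"); cv2.imwrite("pics/top1.png",cv2.resize(p[150:290,180:400],None,fx=3,fy=3))
print([(r["xyz"],r["confidence"]) for n in("plate",) for r in cams.landmark_of("top",n)])
E
```

```text
5.67 [ 0.5854 -0.0476  0.0848] [ 0.2 -0.3 -0.1] 0.0003
[[0.012, 0.167, 0.986], [-0.0, 0.986, -0.167], [-1.0, 0.002, 0.011]]
near_left [  51.4  157.7 -152.6]
near_right [  51.1   -2.3 -153.6]
far_left [ 53.1 156.7  -0.6]
far_right [52.8 -3.3 -1.6]
[([0.5199, 0.0401, 0.0304], 0.82)]
```

View pics/top1.png

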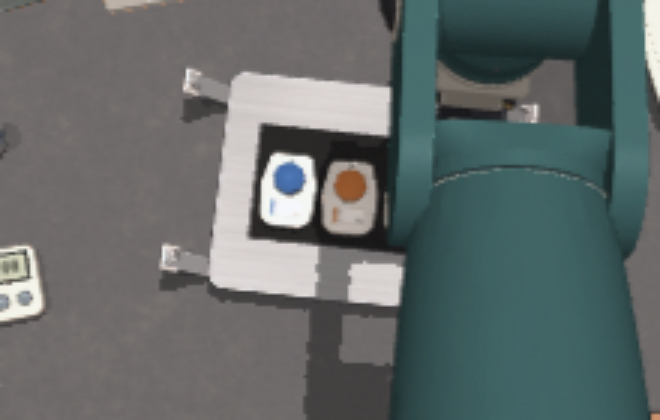

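The crop shows the plate and the two visible cartridges, at (288,190) and (350,195), not visibly moved. I'll go down at far right.

Call:
{"name": "move_arm", "arguments": {
  "motion": [
    [[15, -3, -1], [0, 0.6, 0], 0],
    [[15, 0, 0], [0, 0, 0], 0],
    [[8, 0, 0], [0, 0, 0], 0],
    [[0, 0, 0], [0, 0, 0], 0],
    [[0, 0, 0], [0, 0, 0], 0]
  ]
}}

```text
clock: 6.18
tool_pos: [0.5791, -0.0497, 0.0439]
tool_rot: [[-0.0, 0.166, 0.986], [0.002, 0.986, -0.166], [-1.0, 0.002, -0.001]]
contact_force: [-0.2, 0.5, 0.0]
opening: 0.0006
```

Call:
{"name": "move_arm", "arguments": {
  "motion": [
    [[2, 0, 1], [0, 0, 0], 0],
    [[2, 0, 1], [0, 0, 0], 0],
    [[2, 0, 1], [0, 0, 0], 0],
    [[1.5, 0, 0], [0, 0, 0], 0],
    [[1, 0, 0], [0, 0, 0], 0]
  ]
}}

```text
clock: 6.6
tool_pos: [0.5825, -0.0503, 0.0366]
tool_rot: [[0.002, 0.166, 0.986], [0.001, 0.986, -0.166], [-1.0, 0.002, 0.002]]
contact_force: [-0.3, -0.3, -0.2]
opening: 0.0003
```

Call:
{"name": "move_arm", "arguments": {
  "motion": [
    [[1, 0, 0], [0, 0, 0], 0],
    [[1, 0, 0], [0, 0, 0], 0],
    [[1, 0, 0], [0, 0, 0], 0]
  ]
}}

```text
clock: 6.85
tool_pos: [0.5828, -0.0503, 0.0337]
tool_rot: [[0.003, 0.166, 0.986], [0.001, 0.986, -0.166], [-1.0, 0.002, 0.002]]
contact_force: [-0.6, -0.5, 0.0]
opening: 0.0004
```

Call:
{"name": "move_arm", "arguments": {
  "motion": [
    [[1, 0, 0], [0, 0, 0], 0],
    [[1, 0, 0], [0, 0, 0], 0],
    [[1, 0, 0], [0, 0, 0], 0]
  ]
}}

```text
clock: 7.1
tool_pos: [0.5829, -0.0503, 0.0322]
tool_rot: [[0.003, 0.166, 0.986], [0.001, 0.986, -0.166], [-1.0, 0.002, 0.002]]
contact_force: [-10.2, 0.3, 17.1]
opening: 0.0008
```

Far right is firm: 17 N at z = 32.2 mm. Next is far left.

Call:
{"name": "move_arm", "arguments": {
  "motion": [
    [[-15, 0, 0], [0, 0, 0], 0],
    [[-15, 20, 0], [0, 0, 0], 0],
    [[0, 35, 0], [0, 0, 0], 0],
    [[0, 35, 0], [0, 0, 0], 0],
    [[0, 35, 0], [0, 0, 0], 0],
    [[0, 25, 0], [0, 0, 0], 0],
    [[0, 0, 0], [0, 0, 0], 0],
    [[0, 0, 0], [0, 0, 0], 0]
  ]
}}

```text
clock: 7.77
tool_pos: [0.6088, 0.1032, 0.0647]
tool_rot: [[0.004, 0.169, 0.986], [0.002, 0.986, -0.169], [-1.0, 0.002, 0.004]]
contact_force: [-0.1, 0.3, 0.5]
opening: 0.0003
```

```bash
python3 - <<'E'
from h import *
s=st();print(s["tool_rot"].round(3).tolist())
for n in N:print(n,rel([*world(L[n]),.032]))
E
```

```text
7.77 [0.6088 0.1032 0.0647] [-0.1  0.3  0.5] 0.0003
[[0.004, 0.169, 0.986], [0.002, 0.986, -0.169], [-1.0, 0.002, 0.004]]
near_left [  32.1    4.8 -150. ]
near_right [  31.8 -155.2 -150.8]
far_left [32.7  4.1  2. ]
far_right [  32.3 -155.9    1.2]
```

Call:
{"name": "move_arm", "arguments": {
  "motion": [
    [[10, 4, 2], [0, 0, 0], 0],
    [[8, 0, 0], [0, 0, 0], 0],
    [[3, 0, 0], [0, 0, 0], 0],
    [[0, 0, 0], [0, 0, 0], 0],
    [[1, 0, 1], [0, 0, 0], 0]
  ]
}}

```text
clock: 8.18
tool_pos: [0.6121, 0.1041, 0.0393]
tool_rot: [[0.003, 0.171, 0.985], [0.001, 0.985, -0.171], [-1.0, 0.001, 0.003]]
contact_force: [0.0, -0.9, -0.2]
opening: 0.0004
```

Call:
{"name": "move_arm", "arguments": {
  "motion": [
    [[2, 0, 0], [0, 0, 0], 0],
    [[2, 0, 0], [0, 0, 0], 0],
    [[1, 0, 0], [0, 0, 0], 0],
    [[1, 0, 0], [0, 0, 0], 0]
  ]
}}

```text
clock: 8.52
tool_pos: [0.6124, 0.1025, 0.0328]
tool_rot: [[0.003, 0.173, 0.985], [0.001, 0.985, -0.173], [-1.0, 0.001, 0.003]]
contact_force: [-0.4, 0.6, -0.3]
opening: 0.0003
```

Call:
{"name": "move_arm", "arguments": {
  "motion": [
    [[1, 0, 0], [0, 0, 0], 0],
    [[1, 0, 0], [0, 0, 0], 0],
    [[1, 0, 0], [0, 0, 0], 0]
  ]
}}

```text
clock: 8.77
tool_pos: [0.6125, 0.1025, 0.0307]
tool_rot: [[0.003, 0.173, 0.985], [0.001, 0.985, -0.173], [-1.0, 0.001, 0.003]]
contact_force: [-3.0, -0.3, 5.9]
opening: 0.0003
```

Call:
{"name": "move_arm", "arguments": {
  "motion": [
    [[1, 0, 0], [0, 0, 0], 0],
    [[1, 0, 0], [0, 0, 0], 0],
    [[1, 0, 0], [0, 0, 0], 0]
  ]
}}

```text
clock: 9.02
tool_pos: [0.6126, 0.1026, 0.0297]
tool_rot: [[0.004, 0.172, 0.985], [0.001, 0.985, -0.172], [-1.0, 0.001, 0.004]]
contact_force: [-7.6, -1.5, 14.6]
opening: 0.0004
```

Call:
{"name": "move_arm", "arguments": {
  "motion": [
    [[1.5, 0, 0], [0, 0, 0], 0],
    [[1.5, 0, 0], [0, 0, 0], 0],
    [[1.5, 0, 0], [0, 0, 0], 0]
  ]
}}

```text
clock: 9.27
tool_pos: [0.6127, 0.1026, 0.0297]
tool_rot: [[0.004, 0.172, 0.985], [0.0, 0.985, -0.172], [-1.0, 0.001, 0.004]]
contact_force: [-10.5, -2.4, 16.4]
opening: 0.0006
```

The far-left corner gives: it stops at z = 29.7 mm, about 2.5 mm lower than the firm ones. I'll lift and move over its lever.

Call:
{"name": "move_arm", "arguments": {
  "motion": [
    [[-25, 0, 0], [0, 0, 0], 0],
    [[-25, 0, 0], [0, 0, 0], 0],
    [[0, 30, 0], [0, 0, 0], 0],
    [[0, 30, 0], [0, 0, 0], 0],
    [[0, 3, 0], [0, 0, 0], 0],
    [[0, 0, 0], [0, 0, 0], 0],
    [[0, 0, 0], [0, 0, 0], 0]
  ]
}}

```text
clock: 9.85
tool_pos: [0.6238, 0.1667, 0.0835]
tool_rot: [[0.006, 0.173, 0.985], [0.001, 0.985, -0.173], [-1.0, 0.002, 0.006]]
contact_force: [-0.5, 0.9, -0.0]
opening: 0.0004
```

```bash
python3 - <<'E'
from h import *
s=st()
l=L["far_left"]*[1,140/80]
print(rel([*world(l),.01]))
import cv2
p,d=cams.grab_frame("side");cv2.imwrite("pics/side2.png",cv2.resize(p[150:310,150:370],None,fx=3,fy=3))
print([(np.round(r["xyz"],3),r["confidence"]) for r in cams.landmark_of("side","tab_far_left")])
E
```

```text
9.85 [0.6238 0.1667 0.0835] [-0.5  0.9 -0. ] 0.0004
[73.5 -1.1 -2.2]
[(array([0.518, 0.04 , 0.034]), 0.61), (array([0.622, 0.164, 0.047]), 0.47)]
```

View pics/side2.png

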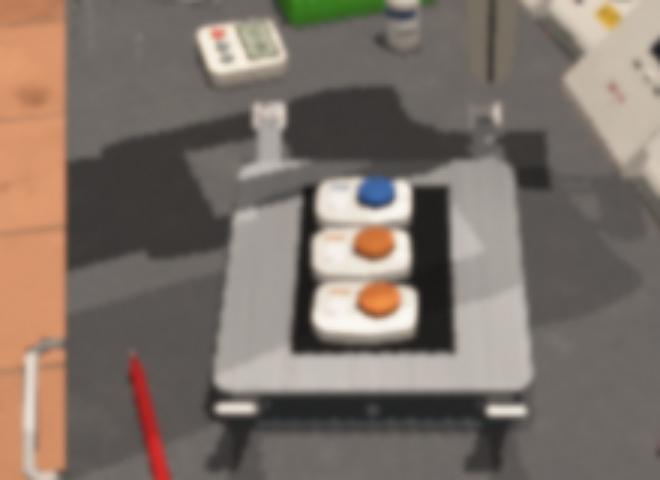

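Side crop: the fingers at (490,80) hang over the far-left tab at (487,112), and the three cartridges are in place. The analyser behind it, upper right at (620,100), looks close to the gripper body, so I'll measure that before going lower.

```bash
python3 - <<'E'
from h import *
for c in("side","top"):
    p,d=cams.grab_frame(c);k=cams.get_calibration(c);K=np.array(k["intrinsics"]);M=np.array(k["pose"])
    v,u=np.indices(d.shape);X=np.stack([(u-K[0,2])/K[0,0]*d,(v-K[1,2])/K[1,1]*d,d,np.ones_like(d)],-1)@M.T
    X=X[d>0]
    for y in np.arange(.06,.30,.03):
        m=(abs(X[:,1]-y)<.015)&(X[:,0]>.66)&(X[:,0]<.9)
        q=X[m];o=[]
        for x in np.arange(.66,.86,.02):
            z=q[abs(q[:,0]-x-.01)<.01][:,2];o.append(round(float(z.max()),3) if len(z) else None)
        print(c,round(y,2),o)
E
```

```text
side 0.06 [0.001, 0.001, 0.001, 0.039, 0.063, 0.083, 0.105, 0.115, 0.119, 0.12]
side 0.09 [0.431, 0.002, 0.001, 0.044, 0.066, 0.087, 0.106, 0.117, 0.119, 0.12]
side 0.12 [0.429, 0.412, 0.21, 0.047, 0.069, 0.092, 0.11, 0.117, 0.119, 0.121]
side 0.15 [0.315, 0.211, 0.21, 0.053, 0.077, 0.098, 0.11, 0.117, 0.12, 0.12]
side 0.18 [0.264, 0.21, 0.211, 0.209, 0.082, 0.101, 0.112, 0.118, 0.119, 0.119]
side 0.21 [0.001, 0.002, 0.04, 0.058, 0.082, 0.103, 0.114, 0.119, 0.119, 0.123]
side 0.24 [0.001, 0.0, 0.041, 0.06, 0.082, 0.104, 0.116, 0.119, 0.12, 0.122]
side 0.27 [0.003, 0.001, -0.0, 0.026, 0.045, None, None, 0.115, 0.117, 0.117]
top 0.06 [0.004, 0.003, 0.006, 0.044, 0.068, 0.088, 0.11, 0.121, 0.125, 0.125]
top 0.09 [0.431, None, None, 0.04, 0.065, 0.087, 0.11, 0.12, 0.124, 0.124]
top 0.12 [0.432, 0.411, 0.003, None, None, None, None, 0.118, 0.124, 0.123]
top 0.15 [0.422, None, None, None, None, None, None, 0.121, 0.123, 0.124]
top 0.18 [0.415, None, None, None, None, None, None, 0.121, 0.125, 0.123]
top 0.21 [0.397, None, None, None, None, None, 0.118, 0.122, 0.125, 0.125]
top 0.24 [0.003, 0.003, None, None, None, None, 0.121, 0.122, 0.123, 0.125]
top 0.27 [0.001, None, None, None, None, None, None, 0.094, 0.12, 0.121]
```

The analyser only reaches 94 mm height (the body's lowest point) at x ≈ 0.755. The body ends at x ≈ 0.725, so there's about 30 mm to spare. Going down.

Call:
{"name": "move_arm", "arguments": {
  "motion": [
    [[12, -1, -4], [0, 0.3, 0], 0],
    [[10, 0, 0], [0, 0, 0], 0],
    [[4, 0, 0], [0, 0, 0], 0],
    [[4, 0, 0], [0, 0, 0], 0],
    [[4, 0, 0], [0, 0, 0], 0]
  ]
}}

```text
clock: 10.47
tool_pos: [0.619, 0.1634, 0.0457]
tool_rot: [[-0.0, 0.176, 0.984], [0.001, 0.984, -0.176], [-1.0, 0.001, -0.0]]
contact_force: [0.6, 0.5, 2.3]
opening: 0.0001
```

Call:
{"name": "move_arm", "arguments": {
  "motion": [
    [[4, 0, 0], [0, 0, 0], 0],
    [[4, 0, 0], [0, 0, 0], 0],
    [[4, 0, 0], [0, 0, 0], 0]
  ]
}}

```text
clock: 10.72
tool_pos: [0.6192, 0.1634, 0.0324]
tool_rot: [[-0.0, 0.176, 0.984], [0.001, 0.984, -0.176], [-1.0, 0.001, -0.0]]
contact_force: [-0.2, 0.1, 1.9]
opening: 0.0002
```

Call:
{"name": "move_arm", "arguments": {
  "motion": [
    [[4, 1, 0], [0, 0, 0], 0],
    [[4, 1, 0], [0, 0, 0], 0],
    [[3, 1, 0], [0, 0, 0], 0]
  ]
}}

```text
clock: 10.97
tool_pos: [0.6198, 0.1666, 0.0203]
tool_rot: [[0.0, 0.177, 0.984], [0.001, 0.984, -0.177], [-1.0, 0.001, -0.0]]
contact_force: [-0.7, -2.0, 1.0]
opening: 0.0005
```

Call:
{"name": "move_arm", "arguments": {
  "motion": [
    [[2, 0, 0], [0, 0, 0], 0],
    [[2, 0, 0], [0, 0, 0], 0],
    [[2, 0, 0], [0, 0, 0], 0]
  ]
}}

```text
clock: 11.22
tool_pos: [0.6199, 0.1671, 0.0134]
tool_rot: [[0.0, 0.176, 0.984], [0.002, 0.984, -0.176], [-1.0, 0.002, -0.0]]
contact_force: [0.2, 1.2, 2.2]
opening: 0.0008
```

Call:
{"name": "move_arm", "arguments": {
  "motion": [
    [[1, 0, 0], [0, 0, 0], 0],
    [[1, 0, 0], [0, 0, 0], 0],
    [[1, 0, 0], [0, 0, 0], 0]
  ]
}}

```text
clock: 11.47
tool_pos: [0.6199, 0.1671, 0.01]
tool_rot: [[0.0, 0.176, 0.984], [0.002, 0.984, -0.176], [-1.0, 0.002, -0.0]]
contact_force: [-0.2, -0.7, 1.7]
opening: 0.0003
```

Call:
{"name": "move_arm", "arguments": {
  "motion": [
    [[1, 0, 0], [0, 0, 0], 0],
    [[1, 0, 0], [0, 0, 0], 0]
  ]
}}

```text
clock: 11.63
tool_pos: [0.6201, 0.1671, 0.0096]
tool_rot: [[0.0, 0.176, 0.984], [0.002, 0.984, -0.176], [-1.0, 0.002, 0.0]]
contact_force: [-9.4, -1.1, 17.2]
opening: 0.0004
```

Call:
{"name": "move_arm", "arguments": {
  "motion": [
    [[1, 0, 0], [0, 0, 0], 0],
    [[1, 0, 0], [0, 0, 0], 0],
    [[1, 0, 0], [0, 0, 0], 0]
  ]
}}

```text
clock: 11.88
tool_pos: [0.62, 0.1671, 0.0097]
tool_rot: [[0.0, 0.176, 0.984], [0.002, 0.984, -0.176], [-1.0, 0.002, 0.0]]
contact_force: [-5.9, -1.1, 12.1]
opening: -0.0
```

The lever is on its stop: z = 9.7 mm with a steady 12 N. Now I'll press the corner again.

Call:
{"name": "move_arm", "arguments": {
  "motion": [
    [[-25, 0, 0], [0, 0, 0], 0],
    [[-25, 0, 0], [0, 0, 0], 0],
    [[0, -30, 3], [0, 0, 0], 0],
    [[0, -25, 0], [0, 0, 0], 0],
    [[0, 0, 0], [0, 0, 0], 0],
    [[0, 0, 0], [0, 0, 0], 0]
  ]
}}

```text
clock: 12.38
tool_pos: [0.6125, 0.1106, 0.0617]
tool_rot: [[-0.0, 0.175, 0.985], [0.001, 0.985, -0.175], [-1.0, 0.001, -0.0]]
contact_force: [-0.2, 0.6, -0.9]
opening: -0.0001
```

```bash
python3 - <<'E'
from h import *
s=st();print(s["tool_rot"].round(3).tolist())
print(rel([*world(L["far_left"]),.032]))
import cv2
p,d=cams.grab_frame("side");cv2.imwrite("pics/side3.png",cv2.resize(p[150:310,150:370],None,fx=3,fy=3))
E
```

```text
12.38 [0.6125 0.1106 0.0617] [-0.2  0.6 -0.9] -0.0001
[[-0.0, 0.175, 0.985], [0.001, 0.985, -0.175], [-1.0, 0.001, -0.0]]
[29.7 -3.8 -0.2]
```

View pics/side3.png

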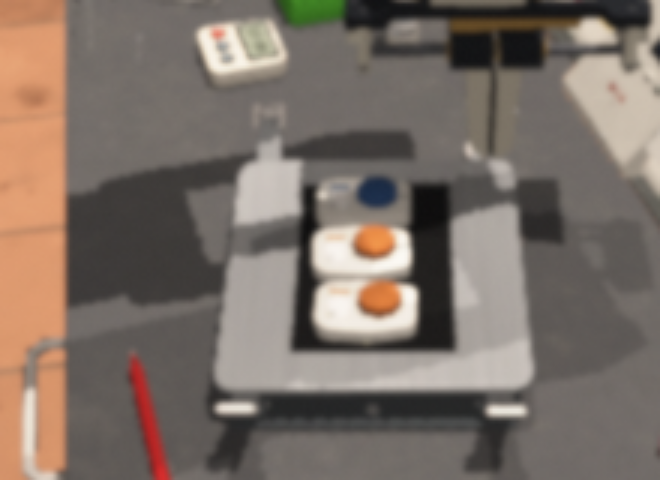

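Side crop: the far-left lever is down, with its tab now low at about (470,150) behind the fingers. The others still stand at (268,112), (235,408) and (505,410), and the cartridges haven't moved.

Call:
{"name": "move_arm", "arguments": {
  "motion": [
    [[9, -4, 0], [0, 0, 0], 0],
    [[6, 0, 0], [0, 0, 0], 0],
    [[2, 0, 0], [0, 0, 0], 0],
    [[1, 0, 0], [0, 0, 0], 0],
    [[1, 0, 0], [0, 0, 0], 0]
  ]
}}

```text
clock: 12.85
tool_pos: [0.6112, 0.1085, 0.0389]
tool_rot: [[-0.003, 0.173, 0.985], [0.0, 0.985, -0.173], [-1.0, -0.0, -0.003]]
contact_force: [0.8, -0.1, 0.1]
opening: 0.0002
```

Call:
{"name": "move_arm", "arguments": {
  "motion": [
    [[1.5, 0, 0], [0, 0, 0], 0],
    [[1, 0, 0], [0, 0, 0], 0],
    [[1, 0, 0], [0, 0, 0], 0],
    [[1, 0, 0], [0, 0, 0], 0]
  ]
}}

```text
clock: 13.18
tool_pos: [0.6111, 0.1093, 0.0335]
tool_rot: [[-0.004, 0.172, 0.985], [0.0, 0.985, -0.172], [-1.0, -0.0, -0.004]]
contact_force: [-0.3, 0.1, 0.7]
opening: 0.0
```

Call:
{"name": "move_arm", "arguments": {
  "motion": [
    [[1, 0, 0], [0, 0, 0], 0],
    [[1, 0, 0], [0, 0, 0], 0],
    [[1, 0, 0], [0, 0, 0], 0]
  ]
}}

```text
clock: 13.43
tool_pos: [0.6112, 0.1093, 0.0321]
tool_rot: [[-0.003, 0.172, 0.985], [0.0, 0.985, -0.172], [-1.0, -0.0, -0.003]]
contact_force: [-8.5, -1.4, 14.9]
opening: 0.0007
```

Firm now. I'll hold it a moment, then lift off.

Call:
{"name": "move_arm", "arguments": {
  "motion": [
    [[1, 0, 0], [0, 0, 0], 0],
    [[1, 0, 0], [0, 0, 0], 0],
    [[1, 0, 0], [0, 0, 0], 0],
    [[1, 0, 0], [0, 0, 0], 0]
  ]
}}

```text
clock: 13.77
tool_pos: [0.6112, 0.1093, 0.0322]
tool_rot: [[-0.003, 0.172, 0.985], [0.001, 0.985, -0.172], [-1.0, 0.0, -0.003]]
contact_force: [-6.0, 0.0, 10.4]
opening: -0.0002
```

Call:
{"name": "move_arm", "arguments": {
  "motion": [
    [[-20, 0, 0], [0, 0, 0], 0],
    [[-30, 0, 0], [0, 0, 0], 0],
    [[-30, 0, 0], [0, 0, 0], 0],
    [[-30, 0, 0], [0, 0, 0], 0],
    [[-30, 0, 0], [0, 0, 0], 0],
    [[-15, 0, 0], [0, 0, 0], 0],
    [[0, 0, 0], [0, 0, 0], 0],
    [[0, 0, 0], [0, 0, 0], 0]
  ]
}}

```text
clock: 14.43
tool_pos: [0.6107, 0.1089, 0.1937]
tool_rot: [[-0.004, 0.172, 0.985], [0.0, 0.985, -0.172], [-1.0, -0.0, -0.004]]
contact_force: [-0.2, -0.4, -0.9]
opening: 0.0003
```

```bash
python3 - <<'E'
from h import *
import cv2
s=st()
p,d=cams.grab_frame("side");cv2.imwrite("pics/side4.png",cv2.resize(p[150:330,150:370],None,fx=3,fy=3))
for n in ["plate"]+["tab_"+x for x in N]: print(n,[(np.round(r["xyz"],3).tolist(),round(r["confidence"],2)) for r in cams.landmark_of("side",n)[:2]])
E
```

```text
14.43 [0.6107 0.1089 0.1937] [-0.2 -0.4 -0.9] 0.0003
plate [([0.522, 0.04, 0.024], 0.83), ([0.516, 0.042, 0.035], 0.59)]
tab_near_left [([0.468, 0.192, 0.045], 0.69), ([0.463, 0.346, -0.004], 0.21)]
tab_near_right [([0.424, -0.084, 0.047], 0.62), ([0.599, 0.347, -0.002], 0.42)]
tab_far_left [([0.627, 0.178, 0.009], 0.41)]
tab_far_right [([0.574, -0.11, 0.046], 0.48), ([0.467, 0.194, 0.046], 0.27)]
```

View pics/side4.png

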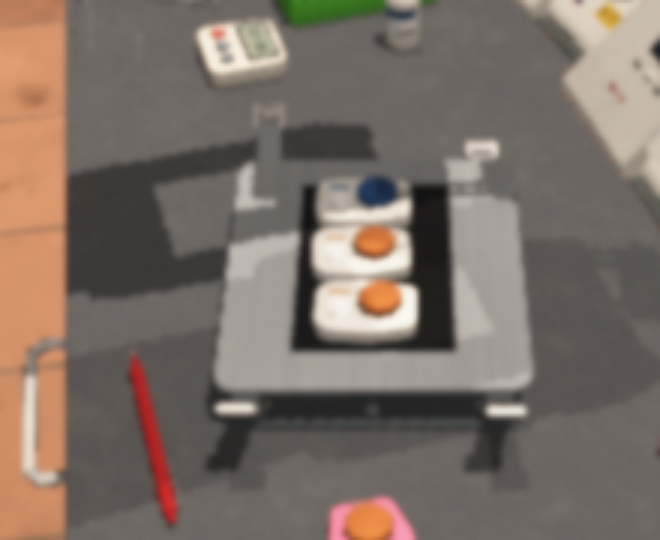

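The far-left tab now lies flat at (482,150), measured at z = 9 mm. The other three are still up at z = 45–47 mm. The cartridges, pen and timer look unmoved.

```bash
python3 -c "
from rig import sign_off
print(sign_off())"
```

```text
the job is handed in; nothing more can be done
None
```

The soft corner was far left. Its shim lever is now flat, the corner is firm, and I've handed the job in. One thing may fail the run: my first touch was too hard.

- **Possible failure:** coming down on the near-right corner, the force reading at the end of that move was 116 N vertical and 57 N sideways, about 129 N in all. The wrist limit is 120 N, so the run may be marked failed. The steady force after that was about 75 N in all (65 N vertical). I came down in roughly 1 mm steps from then on, and no later reading was over about 20 N.
- **Finding the corner:** near right held at 31.8 mm under 65 N, and far right held at 32.2 mm under 17 N. Far left sank to a stop at 29.7 mm. I didn't press near left, since the task says only one corner is soft.
- **Lever:** I pressed the far-left lever down to its stop, where it held at 9.7 mm with 12 N.
- **Second press:** the far-left corner stayed at 32.1–32.2 mm under 10–15 N, so it no longer gives.
- **Last look:** the far-left tab was at 9 mm and the other three at 45–47 mm. The plate was within about 3 mm of where it started. In the final side picture the cartridges, pen, timer and dropper looked unmoved, and the arm was clear of everything. Total time was about 14.4 s.

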